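# Build up a wheel hub on its stub axle

### The arm

A 6-joint arm with a two-finger parallel gripper is mounted at the origin on a cart in front of the work surface, level with it; the furniture and walls round the work are solid. World frame = base frame: x ahead of the robot, y to its left, z up, the work surface at z = 0. Lengths are in m, angles in degrees, forces in N, time in s.
With the tool pointing down it reaches from about 0.4 to 0.825 m from the base axis. Payload 7 kg.
Tool frame: the origin (TCP) lies midway between the tips of the shut fingers; the grasp point (between the pads) lies 19 mm behind it; z points along the fingers, y is the line along which they close (so a half turn about z gives the same grasp; the last joint's range is limited). The gripper opens to 88 mm and grips with 3 to 60 N. Pads are 19 mm wide; open, the fingers measure 130 mm over their backs; the gripper's body (78 mm by 193 mm) begins 47 mm behind the grasp point.
Start: joints at [-48.008, 20.546, 0.682, 0, -70.136, -16.507], TCP at [0.29, -0.609, 0.227] pointing down, gripper open.
Joint ranges: [-176.03, 176.03], [-82.01, 121.73], [-58.28, 71.71], [-173.87, 95.51], [-174.79, -0.11], [-173.66, 173.66]. Speed limits (degrees/s): [136.94, 136.94, 172.46, 180, 180, 180].

### API

Orientations are given as [roll, pitch, yaw] about the fixed x, y, z axes, in that order (R = Rz(yaw) Ry(pitch) Rx(roll)).
In Python, from plant import ctrl gives the robot as it stands.
- The arm moves only by the tool step_arm, never from a script. Its argument "rows" is a list of rows, each a list of 3 entries, a list of its own where there are three numbers: the closure, from 0 (fully open) to 1 (shut), then the shift along the world's x, y, z in mm, then the turn, a rotation vector about the world's x, y, z in rad. A call has exactly 5 rows; each row is the pose to reach, as a shift and turn from the pose commanded when the call began; what a row does not reach only later rows make up. A row lasts 1/12 s, in which the tool goes at most 41.7 mm and 7.16 degrees, less where a joint would pass 70% of its speed; a pose out of reach is approached as far as the arm can. A call with a gripper value outside its range is refused whole. The fingers move at their own pace and stop on an object; the grip force is fixed at half the most. Time passes only in rows, so rows that repeat a pose let the fingers close, or fill a call up. It gives the time, the measured TCP pose, the force, the opening and the grip force at its end, in the units of the state.
- ctrl.get_obs(): the state, without advancing time (a new reading comes with each control period).
- ctrl.snapshot(name): name is "scene" or "top" or "wrist"; returns the picture (400x640x3 uint8, red, green, blue); there is no depth.
- ctrl.camera_model(name): a dict with "intrinsics" (3x3 intrinsics, pixels), "R" (3x3) and "t" (3): a world point X has camera coordinates R X + t. Camera axes: x right, y down, z forward; pixel columns grow to the right and rows downward; lengths in m; the calibration is good to about 2 mm. A picture is of the moment at which its call begins: read the wrist's pose just before it. camera_model takes no time and is no camera call; for the wrist camera it gives the pose at the moment of the call.
- ctrl.close_job(): hands the job in; it is judged then, once.
The state is a dict: "clock": time; "joint_pos": joint angles; "qvel": joint speeds; "tau": joint torques, N m; "tool_pos": TCP position; "orientation": TCP orientation; "force": force on the tool from outside, world axes, zero at the start; "moment": the same for the moment, N m; "opening": finger opening in m; "gripper_force": force on a finger pad.
Only numpy, scipy, OpenCV 4.12 (cv2) and the standard library are available. Lean on these libraries where they do the work, as an engineer would, in place of code of your own. Each camera call takes 0.05 s, during which the arm holds its last target. There are 200 camera calls.

### The job

Assemble the wheel hub on the upright stub axle, fitting one part at a time and letting go of each before the next: the large bearing down onto the axle's shoulder, the hub over that bearing with its narrow nose upward, the small bearing into the hub's nose, and last the thrust washer flat on the small bearing. Every part must sit fully home and level round the axle. The castle nut is for later: leave it where it lies.

Things in the scene. Friction and masses are not known exactly. Their poses are not given: they have to be found in the camera images.
- stub_axle: Bare steel stub axle standing upright, fixed to the bench, 85 mm tall. Origin: centre of its underside on the bench; z up along the axle. Square mounting flange 84 x 84 mm, 10 mm thick; shoulder 52 mm diameter up to 24 mm; inner journal 34 mm diameter to 41 mm; taper; outer journal 24 mm diameter from 49 to 65 mm; taper; threaded end 19 mm diameter from 69 mm up.
- axle_shoulder (a point): Centre of the shoulder's flat top face on the axle, 24 mm above the bench: the seat of the large bearing. With everything built up, the undersides of the parts stand above this face by: large bearing 0 mm, hub 4 mm, small bearing 32 mm, washer 46 mm (washer's top 52 mm).
- axle_tip (a point): Centre of the axle's upper end, 85 mm above the bench; the tip is 14 mm in diameter, chamfered over 3 mm to the 19 mm thread.
- large_bearing_centre (a point): Centre of the large ball bearing: steel ring with black seals, outside diameter 58 mm, bore 37 mm, 18 mm high, lying flat on the bench (axis z up). Loose, about 0.16 kg. Either face may be up.
- hub_centre (a point): Centre, half-way up, of the wheel hub: dark steel, 34 mm high, about 0.6 kg, lying flange down, nose up (z up). Flange 104 mm diameter, to 9 mm above its underside; nose 62 mm diameter from 17 to 34 mm, where to grip it. Open right through: recess below 61 mm wide, 14 mm deep, rests on the large bearing's top; bore 38 mm; recess in the nose 50 mm wide, 6 mm deep, the small bearing's seat.
- small_bearing_centre (a point): Centre of the small ball bearing: steel ring with black seals, outside diameter 44 mm, bore 27 mm, 14 mm high, lying flat on the bench (axis z up). Loose, about 0.08 kg. Either face may be up. Seated, it stands 8 mm out of the hub's nose.
- washer_centre (a point): Centre of the thrust washer: plain flat steel ring, outside diameter 40 mm, bore 22 mm, 6 mm thick, lying flat on the bench (axis z up). Loose, about 0.04 kg.
- nut_centre (a point): Centre of the castle nut, to be left alone: dark steel hexagon nut, 36 mm across the corners, 18 mm high, with slots in its top. Loose on the bench.
Not all that is in view belongs to the job. Leave any brown, pink or yellow look-alike of the part that bears large_bearing_centre alone.

How it is judged (in metres and radians):
On the way, in this order (a step that is already met when the one before it is completed fails the run):
1. the large bearing sits on the axle's shoulder and is let go (horizontal distance between large_bearing_centre and stub_axle below 0.004 m and z of large_bearing_centre in the frame of stub_axle between 0.0305 and 0.0355 m and angle between the z axis of large_bearing_centre and the z axis of stub_axle, either way round below 0.06 rad and contact force between large_bearing and the fingers below 0.3 N), for 0.2 s.
2. the hub sits on the large bearing, nose up, and is let go (horizontal distance between hub_centre and stub_axle below 0.005 m and z of hub_centre in the frame of stub_axle between 0.0425 and 0.0475 m and angle between the z axis of hub_centre and the z axis of stub_axle, either way round below 0.06 rad and angle between hub_centre's own z axis and vertical below 0.06 rad and contact force between wheel_hub and the fingers below 0.3 N), for 0.2 s.
3. the small bearing sits in the hub's nose and is let go (horizontal distance between small_bearing_centre and stub_axle below 0.004 m and z of small_bearing_centre in the frame of stub_axle between 0.0605 and 0.0655 m and angle between the z axis of small_bearing_centre and the z axis of stub_axle, either way round below 0.06 rad and contact force between small_bearing and the fingers below 0.3 N), for 0.2 s.
4. the thrust washer lies on the small bearing and is let go (horizontal distance between washer_centre and stub_axle below 0.004 m and z of washer_centre in the frame of stub_axle between 0.0705 and 0.0755 m and angle between the z axis of washer_centre and the z axis of stub_axle, either way round below 0.06 rad and contact force between thrust_washer and the fingers below 0.3 N), for 0.2 s.
At the end, for the whole second after the job is handed in: Large bearing, hub (nose up), small bearing and thrust washer all on the stub axle in that order from below, each within 2.5 mm of its seated height, level within 0.06 rad and centred on the axle within 4 mm (hub 5 mm), let go and at rest; the castle nut within 30 mm of where it lay (horizontal distance between each of large_bearing_centre, small_bearing_centre, washer_centre and stub_axle below 0.004 m and z of large_bearing_centre in the frame of stub_axle between 0.0305 and 0.0355 m and angle between the z axis of each of large_bearing_centre, hub_centre, small_bearing_centre, washer_centre and the z axis of stub_axle, either way round below 0.06 rad and horizontal distance between hub_centre and stub_axle below 0.005 m and z of hub_centre in the frame of stub_axle between 0.0425 and 0.0475 m and angle between hub_centre's own z axis and vertical below 0.06 rad and z of small_bearing_centre in the frame of stub_axle between 0.0605 and 0.0655 m and z of washer_centre in the frame of stub_axle between 0.0705 and 0.0755 m and linear speed of each of large_bearing, wheel_hub, small_bearing, thrust_washer below 0.01 m/s and distance of nut_centre from where it was at the start of the episode below 0.03 m); the robot touches nothing.
It fails at once if the castle nut is pushed or carried more than 30 mm from where it lay (distance of nut_centre from where it was at the start of the episode above 0.03 m).
It also fails if it takes over 112 s, if anything falls off the work surface, if the arm or the gripper's body presses on something with over 40 N, if the wrist force passes 120 N, or if a joint passes its speed limit or range.

## Working session

There is one attempt and no reset: what is moved stays moved. The work goes in short steps, Python scripts to look and compute and a tool call to move; the robot and the scene stay as the last step left them, time stands still between calls to the robot, and variables do not carry over. Pictures are saved under pics/ and viewed, at most 16 in all, crops included, and the job is handed in when it is done.

Besides the shell and the picture viewer there is one more tool, called after "Emit:" by a JSON object that holds its "op" and its "data". step_arm: Moves the arm, as the interface text tells. Its arguments: {"type":"object","properties":{"rows":{"type":"array"}},"required":["rows"]}

```bash
ls; mkdir -p pics; cat > h.py <<'E'
from plant import ctrl
import numpy as np, cv2
def snap(n,f):
    m=ctrl.camera_model(n); im=np.array(ctrl.snapshot(n)); cv2.imwrite('pics/'+f,im[:,:,::-1]); np.savez('pics/'+f+'.npz',im=im,K=m['intrinsics'],R=m['R'],t=m['t']); return im,m
def load(f):
    d=np.load('pics/'+f+'.npz'); return d['im'],dict(intrinsics=d['K'],R=d['R'],t=d['t'])
def ray(m,u,v,z):
    K,R,t=[np.array(m[k]) for k in('intrinsics','R','t')]
    c=-R.T@t; d=R.T@np.linalg.solve(K,[u,v,1.]); return c+d*(z-c[2])/d[2]
def proj(m,X):
    K,R,t=[np.array(m[k]) for k in('intrinsics','R','t')]
    p=K@(R@np.array(X)+t); return p[:2]/p[2]
E
python3 - <<'E'
from h import *
a,m=snap('scene','s0.png'); b,n=snap('top','t0.png'); 
print(ctrl.get_obs())
for q in (m,n): print(-np.array(q['R']).T@q['t'], q['intrinsics'])
cv2.imwrite('pics/st0.png',cv2.resize(np.vstack([a,b])[:,:,::-1],(480,600),interpolation=cv2.INTER_AREA))
E
```

```text
pics
{'clock': 0.1, 'joint_pos': array([-4.80072777e+01,  2.05849714e+01,  6.38101749e-01, -1.65214670e-02,
       -7.01340126e+01, -1.65078167e+01]), 'qvel': array([ 0.00157264, -0.01345583,  0.1215624 ,  0.00379595,  0.07744871,
       -0.09433025]), 'tau': array([-1.09328197e-03, -5.84163702e+01,  2.93750900e+01,  7.01542899e+00,
        1.01918538e-02, -5.50750144e-05]), 'tool_pos': array([ 0.29022793, -0.60894091,  0.22573982]), 'orientation': array([ 1.79918038e+02, -8.09241494e-03, -1.54520714e+02]), 'force': array([-0.79995029, -0.1193094 ,  0.20982976]), 'moment': array([-0.02312487, -0.00962139,  0.08199282]), 'gripper_force': 0.0, 'opening': 0.08767244912415449}
[-0.29532004  0.5147857   0.67752334] [[408.43605216   0.         323.81464198]
 [  0.         408.43605216 191.78701192]
 [  0.           0.           1.        ]]
[0.32130674 0.0378321  0.94140692] [[365.7718231    0.         323.25432638]
 [  0.         365.7718231  199.48826227]
 [  0.           0.           1.        ]]
```

View pics/t0.png

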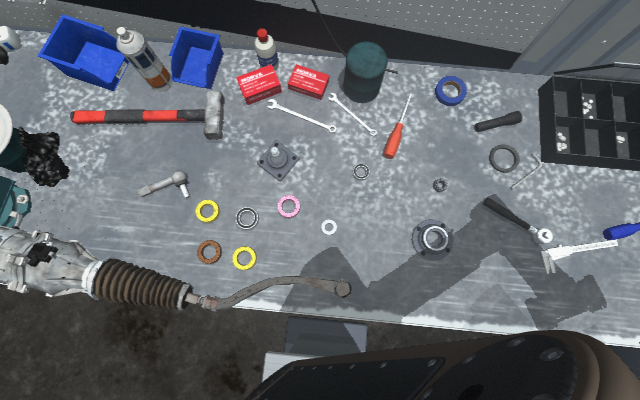

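View pics/s0.png

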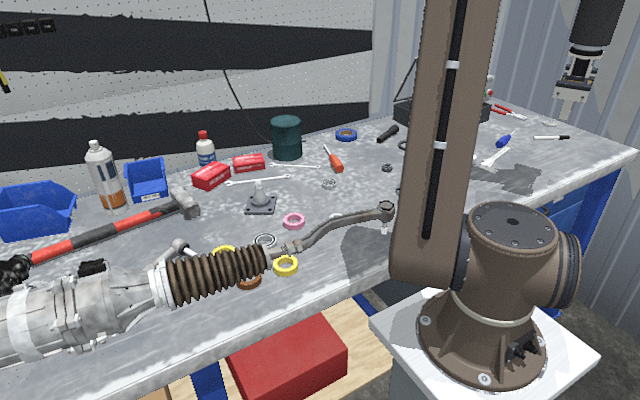

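The top view shows the axle at (277,160), large bearing (246,217), small bearing (361,172), washer (329,227), hub (432,238) and nut (440,185). The yellow, pink and brown rings are decoys.

```bash
python3 - <<'E'
from h import *
im,m=load('t0.png')
for n,u,v,z in [('axtip',274,150,.085),('axbase',278,160,.01),('LB',246.5,217.5,.018),('SB',361,172,.014),('W',329.5,227.5,.006),('hub',434,238,.034),('nut',440,185,.018),('tierod',343,288,.03),('pink',288,206,.018)]:
    p=ray(m,u,v,z); print(n,p.round(3),np.hypot(*p[:2]).round(3))
w=ctrl.camera_model('wrist'); R=np.array(w['R']); print(R.round(2),(-R.T@w['t']).round(3),w['intrinsics'])
cv2.imwrite('pics/t0c.png',cv2.resize(im[90:290,170:470,::-1],(780,520),interpolation=cv2.INTER_CUBIC))
E
```

```text
axtip [0.634 0.189 0.085] 0.661
axbase [0.634 0.188 0.01 ] 0.661
LB [0.47  0.247 0.018] 0.531
SB [ 0.62  -0.036  0.014] 0.622
W [0.466 0.033 0.006] 0.467
hub [ 0.46  -0.228  0.034] 0.513
nut [ 0.604 -0.244  0.018] 0.651
tierod [ 0.318 -0.013  0.03 ] 0.318
pink [0.51  0.145 0.018] 0.53
[[-0.43  0.9   0.  ]
 [ 0.87  0.42  0.25]
 [ 0.23  0.11 -0.97]] [ 0.231 -0.637  0.383] [[333.63943939   0.         317.87133547]
 [  0.         333.63943939 202.28299781]
 [  0.           0.           1.        ]]
```

View pics/t0c.png

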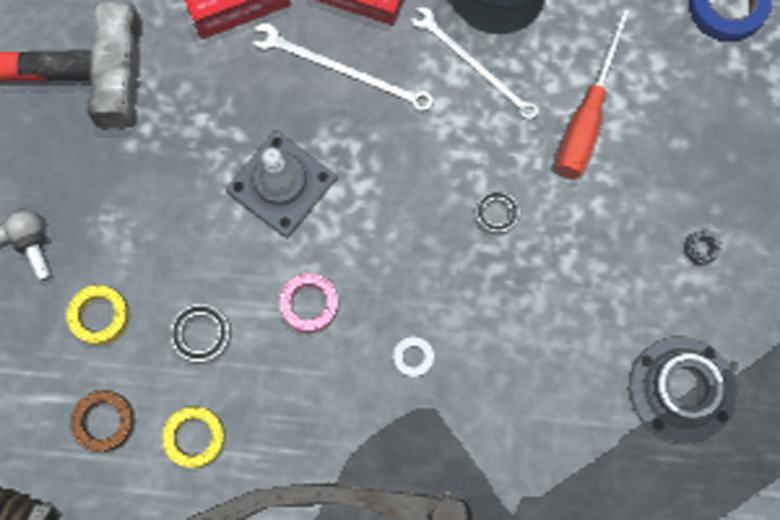

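Emit:
{"op": "step_arm", "data": {"rows": [[0,[100,180,-20],[0,0,0.5]],[0,[100,180,-20],[0,0,0.5]],[0,[100,180,-20],[0,0,0.5]],[0,[100,180,-20],[0,0,0.5]],[0,[100,180,-20],[0,0,0.5]]]}}

```text
clock: 0.52
tool_pos: [0.3907, -0.4274, 0.206]
orientation: [180.0, 0.0, -125.4]
force: [0.6, 0.3, -0.7]
opening: 0.0874
gripper_force: 0.0
```

Emit:
{"op": "step_arm", "data": {"rows": [[0,[80,190,-10],[0,0,0.5]],[0,[80,190,-10],[0,0,0.5]],[0,[80,190,-10],[0,0,0.5]],[0,[80,190,-10],[0,0,0.5]],[0,[80,190,-10],[0,0,0.5]]]}}

```text
clock: 0.93
tool_pos: [0.4706, -0.2372, 0.1964]
orientation: [180.0, 0.0, -96.7]
force: [0.3, -0.0, 0.0]
opening: 0.0875
gripper_force: 0.0
```

Emit:
{"op": "step_arm", "data": {"rows": [[0,[0,200,0],[0,0,0.5]],[0,[0,200,0],[0,0,0.5]],[0,[0,200,0],[0,0,0.5]],[0,[0,200,0],[0,0,0.5]],[0,[0,200,0],[0,0,0.5]]]}}

```text
clock: 1.35
tool_pos: [0.4698, -0.0369, 0.1966]
orientation: [-180.0, 0.0, -68.1]
force: [1.1, -0.0, -0.6]
opening: 0.0874
gripper_force: 0.0
```

Emit:
{"op": "step_arm", "data": {"rows": [[0,[0,200,-20],[0,0,0.41]],[0,[0,200,-20],[0,0,0.41]],[0,[0,200,-20],[0,0,0.41]],[0,[0,200,-20],[0,0,0.41]],[0,[0,200,-20],[0,0,0.41]]]}}

```text
clock: 1.77
tool_pos: [0.4698, 0.1633, 0.1763]
orientation: [-180.0, 0.0, -44.9]
force: [1.1, 0.1, 0.3]
opening: 0.0878
gripper_force: 0.0
```

Emit:
{"op": "step_arm", "data": {"rows": [[0,[0,86,-25],[0,0,0]],[0,[0,86,-25],[0,0,0]],[0,[0,86,-25],[0,0,0]],[0,[0,86,-25],[0,0,0]],[0,[0,86,-25],[0,0,0]]]}}

```text
clock: 2.18
tool_pos: [0.4699, 0.2468, 0.1509]
orientation: [179.9, -0.0, -45.0]
force: [0.1, 0.0, -0.7]
opening: 0.0877
gripper_force: 0.0
```

```bash
cat >> h.py <<'E'
def ring(im,m,X,z,rng=60,kind=None,thr=None):
    """fit ellipses to contours near the projection of X; print centres on plane z and diameters"""
    c=proj(m,[X[0],X[1],z]); g=cv2.cvtColor(im,cv2.COLOR_RGB2GRAY)
    out=[]
    for th in (thr or range(40,220,20)):
        for bw in ((g>th),(g<=th)):
            cs,_=cv2.findContours(bw.astype(np.uint8),cv2.RETR_LIST,cv2.CHAIN_APPROX_NONE)
            for k in cs:
                if len(k)<40: continue
                e=cv2.fitEllipse(k)
                if np.hypot(*(e[0]-c))>rng or max(e[1])>400 or min(e[1])<.6*max(e[1]): continue
                ar=np.pi/4*e[1][0]*e[1][1]
                if abs(cv2.contourArea(k)/ar-1)>.04: continue
                # real-world: cast contour, fit circle
                P=np.array([ray(m,u,v,z)[:2] for u,v in k[:,0,:].astype(float)])
                (A,B,C)=np.linalg.lstsq(np.c_[2*P,np.ones(len(P))],(P**2).sum(1),rcond=None)[0]
                d=2*np.sqrt(C+A*A+B*B); out.append((th,round(A*1e3,1),round(B*1e3,1),round(d*1e3,1)))
    return out
E
python3 - <<'E'
from h import *
im,m=snap('wrist','w1.png')
for o in ring(im,m,(.47,.247),.018): print(o)
E
```

```text
(80, np.float64(470.4), np.float64(248.3), np.float64(43.5))
(80, np.float64(470.1), np.float64(248.3), np.float64(51.3))
(80, np.float64(470.4), np.float64(248.3), np.float64(45.2))
(80, np.float64(470.1), np.float64(248.3), np.float64(49.6))
(100, np.float64(470.3), np.float64(248.2), np.float64(42.8))
(100, np.float64(470.1), np.float64(248.4), np.float64(51.9))
(100, np.float64(470.3), np.float64(248.2), np.float64(44.5))
(100, np.float64(470.2), np.float64(248.4), np.float64(50.3))
(120, np.float64(470.3), np.float64(248.2), np.float64(42.3))
(120, np.float64(470.1), np.float64(248.4), np.float64(52.7))
(120, np.float64(470.3), np.float64(248.3), np.float64(43.9))
(120, np.float64(470.1), np.float64(248.4), np.float64(51.0))
(140, np.float64(470.4), np.float64(248.3), np.float64(41.7))
(140, np.float64(470.0), np.float64(248.5), np.float64(53.4))
(140, np.float64(470.4), np.float64(248.3), np.float64(43.3))
(160, np.float64(470.5), np.float64(248.2), np.float64(41.0))
(160, np.float64(470.5), np.float64(248.2), np.float64(42.7))
```

View pics/w1.png

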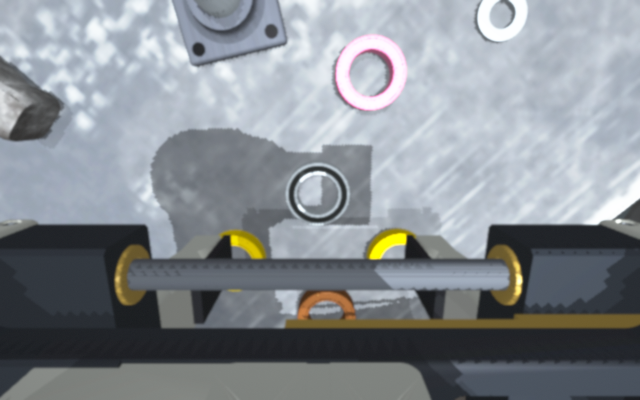

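Large bearing is at (317,193) in the wrist view, with consistent circles giving (470.2, 248.3) mm. Next I measure the axle from the same height and yaw so the calibration bias cancels.

Emit:
{"op": "step_arm", "data": {"rows": [[0,[164,-59,80],[0,0,0]],[0,[164,-59,80],[0,0,0]],[0,[164,-59,80],[0,0,0]],[0,[164,-59,80],[0,0,0]],[0,[164,-59,80],[0,0,0]]]}}

```text
clock: 2.65
tool_pos: [0.6377, 0.1846, 0.2341]
orientation: [-179.9, -0.1, -45.2]
force: [0.5, 1.0, 0.6]
opening: 0.0875
gripper_force: 0.0
```

Emit:
{"op": "step_arm", "data": {"rows": [[0,[0,0,0],[0,0,0]],[0,[0,0,0],[0,0,0]],[0,[0,0,0],[0,0,0]],[0,[0,0,0],[0,0,0]],[0,[0,0,0],[0,0,0]]]}}

```text
clock: 3.07
tool_pos: [0.6334, 0.1877, 0.2315]
orientation: [180.0, 0.0, -45.0]
force: [0.1, 0.4, 0.3]
opening: 0.0879
gripper_force: 0.0
```

```bash
python3 - <<'E'
from h import *
im,m=snap('wrist','w2.png')
for z in (.085,.024): 
    print(z,proj(m,[.634,.189,z]))
    for o in ring(im,m,(.634,.189),z): print(o)
p=proj(m,[.634,.189,.05]).astype(int); y0=max(p[1]-100,0);x0=p[0]-130
cv2.imwrite('pics/w2c.png',cv2.resize(im[y0:y0+200,x0:x0+260,::-1],(780,600),interpolation=cv2.INTER_CUBIC)); print(x0,y0)
E
```

```text
0.085 [317.49134738 190.79077187]
(100, np.float64(651.7), np.float64(145.4), np.float64(12.3))
(140, np.float64(635.8), np.float64(215.2), np.float64(13.4))
(160, np.float64(637.8), np.float64(187.7), np.float64(19.9))
(160, np.float64(637.7), np.float64(187.7), np.float64(21.6))
(180, np.float64(637.2), np.float64(188.2), np.float64(18.3))
(180, np.float64(637.2), np.float64(188.2), np.float64(20.1))
(200, np.float64(637.0), np.float64(188.5), np.float64(17.1))
(200, np.float64(648.8), np.float64(223.5), np.float64(13.3))
(200, np.float64(637.0), np.float64(188.5), np.float64(18.8))
0.024 [317.46731204 178.77616203]
(100, np.float64(645.5), np.float64(146.3), np.float64(14.7))
(140, np.float64(626.5), np.float64(230.1), np.float64(16.0))
(160, np.float64(628.8), np.float64(197.1), np.float64(23.8))
(160, np.float64(628.8), np.float64(197.1), np.float64(25.9))
(180, np.float64(628.2), np.float64(197.7), np.float64(22.0))
(180, np.float64(628.2), np.float64(197.7), np.float64(24.1))
(200, np.float64(627.9), np.float64(198.1), np.float64(20.6))
(200, np.float64(642.1), np.float64(240.0), np.float64(16.0))
(200, np.float64(627.9), np.float64(198.1), np.float64(22.6))
187 83
```

View pics/w2c.png

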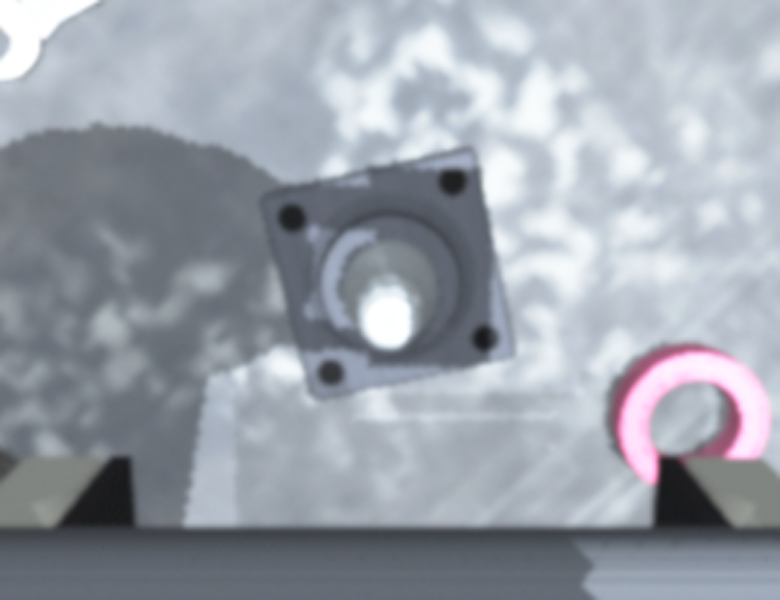

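```bash
python3 - <<'E'
from h import *
im,m=load('w2.png')
f=lambda x,y,z: print(z,ray(m,187+x/3-.33,83+y/3-.33,z).round(4))
f(389.25,277.25,.01); f(391,283,.024); f(386,316,.083)
H=[(291,218),(452,181),(483,338),(331,372)]
for h in H: f(*h,.01)
f(263,197,.01);f(472,148,.01);f(513,353,.01);f(315,398,.01)
# subpixel holes
g=cv2.cvtColor(im,cv2.COLOR_RGB2GRAY)
P=[]
for x,y in H:
    u,v=187+x/3,83+y/3; u0,v0=int(u)-6,int(v)-6; w=np.clip(70.-g[v0:v0+13,u0:u0+13],0,None); yy,xx=np.mgrid[v0:v0+13,u0:u0+13]
    P.append(ray(m,(w*xx).sum()/w.sum(),(w*yy).sum()/w.sum(),.01)[:2])
P=np.array(P);print(P.round(4),P.mean(0).round(4),np.linalg.norm(P-np.roll(P,1,0),axis=1).round(4))
E
```

```text
0.01 [0.636  0.1887 0.01  ]
0.024 [0.6358 0.188  0.024 ]
0.083 [0.637  0.1889 0.083 ]
0.01 [0.6783 0.1988 0.01  ]
0.01 [0.6452 0.1463 0.01  ]
0.01 [0.5933 0.1798 0.01  ]
0.01 [0.6256 0.2315 0.01  ]
0.01 [0.6911 0.2006 0.01  ]
0.01 [0.6486 0.1326 0.01  ]
0.01 [0.5807 0.1757 0.01  ]
0.01 [0.6227 0.2436 0.01  ]
[[0.6781 0.1986]
 [0.6449 0.1464]
 [0.5936 0.1801]
 [0.6256 0.2318]] [0.6355 0.1892] [0.0622 0.0619 0.0614 0.0609]
```

Holes, shoulder and tip all agree: axle at (636.0, 188.8) mm. Going back to grasp the large bearing.

Emit:
{"op": "step_arm", "data": {"rows": [[0,[-164,60,-80],[0,0,0]],[0,[-164,60,-80],[0,0,0]],[0,[-164,60,-80],[0,0,0]],[0,[-164,60,-80],[0,0,0]],[0,[-164,60,-80],[0,0,0]]]}}

```text
clock: 3.53
tool_pos: [0.4664, 0.2476, 0.1501]
orientation: [179.9, 0.0, -45.0]
force: [-1.6, 0.0, -1.1]
opening: 0.0877
gripper_force: 0.0
```

Emit:
{"op": "step_arm", "data": {"rows": [[0,[0,0,-35],[0,0,0]],[0,[0,0,-70],[0,0,0]],[0,[0,0,-100],[0,0,0]],[0,[0,0,-115],[0,0,0]],[0,[0,0,-115],[0,0,0]]]}}

```text
clock: 3.95
tool_pos: [0.4679, 0.2461, 0.0333]
orientation: [179.6, 0.0, -45.0]
force: [-0.2, 0.6, -0.6]
opening: 0.0878
gripper_force: 0.0
```

Emit:
{"op": "step_arm", "data": {"rows": [[0,[1,1,-10],[0,0,0]],[0,[1,1,-20],[0,0,0]],[0,[1,1,-28],[0,0,0]],[0,[1,1,-28],[0,0,0]],[0,[1,1,-28],[0,0,0]]]}}

```text
clock: 4.37
tool_pos: [0.4714, 0.2486, 0.0085]
orientation: [180.0, -0.0, -45.1]
force: [0.2, 0.1, 1.0]
opening: 0.0876
gripper_force: 0.0
```

Emit:
{"op": "step_arm", "data": {"rows": [[0,[-1,0,-4],[0,0,0]],[1,[-1,0,-4],[0,0,0]],[1,[-1,0,-4],[0,0,0]],[1,[-1,0,-4],[0,0,0]],[1,[-1,0,-4],[0,0,0]]]}}

```text
clock: 4.78
tool_pos: [0.4705, 0.2488, 0.0048]
orientation: [-180.0, 0.0, -45.1]
force: [1.1, 0.5, 0.2]
opening: 0.0667
gripper_force: 0.0
```

Emit:
{"op": "step_arm", "data": {"rows": [[1,[0,0,0],[0,0,0]],[1,[0,0,0],[0,0,0]],[1,[0,0,0],[0,0,0]],[1,[0,0,0],[0,0,0]],[1,[0,0,0],[0,0,0]]]}}

```text
clock: 5.2
tool_pos: [0.4703, 0.2486, 0.0047]
orientation: [180.0, -0.0, -45.1]
force: [-1.1, -0.8, 4.0]
opening: 0.0574
gripper_force: 30.0
```

Emit:
{"op": "step_arm", "data": {"rows": [[1,[0,0,35],[0,0,0]],[1,[0,0,75],[0,0,0]],[1,[0,0,115],[0,0,0]],[1,[0,0,125],[0,0,0]],[1,[0,0,125],[0,0,0]]]}}

```text
clock: 5.62
tool_pos: [0.4722, 0.2504, 0.1333]
orientation: [-179.6, 0.0, -45.1]
force: [-0.6, 0.2, -2.4]
opening: 0.0576
gripper_force: 30.0
```

Emit:
{"op": "step_arm", "data": {"rows": [[1,[40,-15,0],[0,0,0]],[1,[80,-30,0],[0,0,0]],[1,[120,-45,0],[0,0,0]],[1,[150,-54,0],[0,0,0]],[1,[165,-60,0],[0,0,0]]]}}

```text
clock: 6.03
tool_pos: [0.6382, 0.1869, 0.1269]
orientation: [179.9, 0.0, -45.2]
force: [0.4, 0.0, 0.1]
opening: 0.0582
gripper_force: 30.0
```

Emit:
{"op": "step_arm", "data": {"rows": [[1,[0,0,0],[0,0,0]],[1,[0,0,0],[0,0,0]],[1,[0,0,0],[0,0,0]],[1,[0,0,0],[0,0,0]],[1,[0,0,0],[0,0,0]]]}}

```text
clock: 6.45
tool_pos: [0.6346, 0.1892, 0.1295]
orientation: [180.0, 0.0, -45.0]
force: [0.6, 0.0, -1.8]
opening: 0.0578
gripper_force: 30.0
```

```bash
python3 - <<'E'
from h import *
o=ctrl.get_obs();print(o['tool_pos'],o['force'])
im,m=snap('wrist','w3.png')
z=o['tool_pos'][2]-.0047+.018
for r in ring(im,m,o['tool_pos'],z): print(r)
E
```

```text
[0.63457694 0.18923188 0.12951468] [ 0.59170432  0.02144548 -1.83076448]
```

View pics/w3.png

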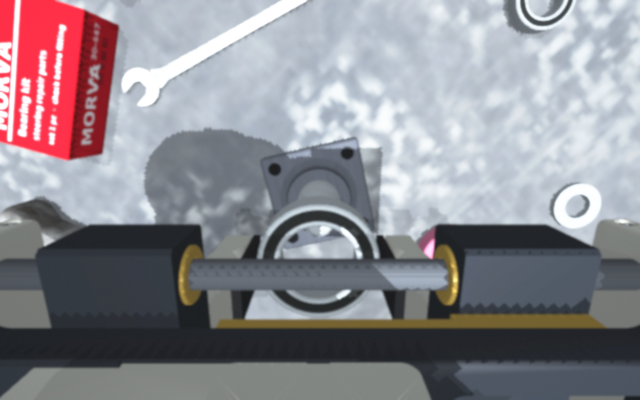

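Held ring is visible, centred near column 319, rows 203–318. I'll measure it against the TCP.

```bash
python3 - <<'E'
from h import *
im,m=load('w3.png'); tp=np.array([.63458,.18923,.12951]); z=tp[2]-.0047+.018
print('tcp px',proj(m,[tp[0],tp[1],z]))
for c in 'xy':
    pass
g=cv2.cvtColor(im,cv2.COLOR_RGB2GRAY)
for r in (225,235,245,252,295,302): print(r,''.join('%d '%(v//10) for v in g[r,255:385]))
E
```

```text
tcp px [320.50989991 264.2120441 ]
225 10 10 10 10 10 11 11 12 12 12 12 12 12 12 13 14 16 18 19 20 20 20 18 15 11 7 5 5 5 4 4 4 4 4 4 4 4 4 5 5 6 7 9 12 14 17 19 20 20 21 21 21 20 20 20 20 19 19 18 18 18 18 18 18 18 19 20 21 21 21 20 20 21 21 21 21 21 21 20 20 19 17 15 12 10 8 7 6 6 5 5 4 4 4 4 4 5 4 5 5 6 8 12 16 19 20 21 20 19 18 16 14 12 10 9 8 8 8 8 10 11 12 13 16 18 19 20 20 20 20 
235 6 5 5 5 6 8 10 11 12 13 15 16 18 18 16 12 8 5 4 4 4 4 4 4 4 4 4 5 7 11 15 17 18 17 17 16 14 12 9 6 5 5 7 11 13 14 14 14 14 14 14 14 14 14 14 14 14 13 12 13 13 14 14 15 17 18 20 20 19 17 16 13 11 10 10 9 10 10 9 9 9 9 9 9 9 9 10 12 15 19 23 24 25 25 25 25 23 18 11 7 6 6 5 5 4 4 4 4 4 5 8 12 15 16 17 17 16 16 16 17 16 13 10 10 10 10 11 13 17 19 
245 2 3 3 5 9 13 15 16 16 15 11 7 4 4 4 4 3 4 4 4 4 6 9 13 15 16 16 15 14 13 14 14 14 14 14 14 14 14 13 13 13 13 13 13 13 13 14 15 16 17 17 18 19 20 21 21 22 22 22 22 21 21 20 20 19 18 18 18 18 18 18 18 18 18 18 18 18 18 18 18 19 19 19 18 18 18 18 18 18 19 19 19 19 19 19 19 19 20 21 23 24 25 24 20 13 6 4 4 4 4 4 4 4 4 4 7 11 15 16 16 15 13 9 5 3 3 2 3 2 2 
2
[... 383 characters left out ...]
17 17 17 17 17 17 17 17 17 17 16 16 16 16 15 13 10 7 5 4 4 4 4 4 4 4 4 4 4 6 9 11 13 15 16 16 16 16 15 15 14 14 13 12 12 12 11 11 11 11 11 11 11 11 11 11 11 11 11 11 11 11 11 11 11 11 11 11 11 11 11 12 12 13 13 15 19 22 23 24 24 24 24 24 23 20 15 10 7 6 6 6 6 5 6 6 6 6 6 8 11 14 15 16 16 16 16 16 17 17 17 17 18 18 18 18 18 19 19 19 19 19 17 14 9 
302 19 19 19 18 18 18 18 18 19 19 19 19 19 19 19 18 18 18 18 18 17 17 16 16 16 16 16 15 13 10 8 6 5 4 4 4 4 4 4 3 4 4 4 4 4 4 4 6 7 8 9 10 11 13 14 14 15 15 15 15 16 16 16 16 16 16 16 15 15 15 15 14 14 13 11 10 9 8 6 5 5 4 4 3 4 4 4 4 4 4 4 4 4 4 5 6 9 11 13 15 16 16 16 16 16 17 17 17 17 17 17 17 17 17 17 17 17 17 17 17 17 17 17 17 17 17 17 17 17 16
```

Emit:
{"op": "step_arm", "data": {"rows": [[1,[1,-1,-15],[0,0,0]],[1,[1,-1,-30],[0,0,0]],[1,[1,-1,-50],[0,0,0]],[1,[1,-1,-65],[0,0,0]],[1,[1,-1,-72],[0,0,0]]]}}

```text
clock: 6.92
tool_pos: [0.6349, 0.1877, 0.0558]
orientation: [179.9, 0.1, -45.1]
force: [-1.0, -0.1, -2.3]
opening: 0.0579
gripper_force: 30.0
```

Emit:
{"op": "step_arm", "data": {"rows": [[1,[0,0,-1],[0,0,0]],[1,[0,0,-2],[0,0,0]],[1,[0,0,-3],[0,0,0]],[1,[0,0,-3],[0,0,0]],[1,[0,0,-3],[0,0,0]]]}}

```text
clock: 7.33
tool_pos: [0.6369, 0.188, 0.0556]
orientation: [-179.9, -0.0, -45.1]
force: [0.2, -0.4, -1.5]
opening: 0.0578
gripper_force: 30.0
```

Emit:
{"op": "step_arm", "data": {"rows": [[1,[0,0,-3],[0,0,0]],[1,[0,0,-6],[0,0,0]],[1,[0,0,-9],[0,0,0]],[1,[0,0,-9],[0,0,0]],[1,[0,0,-9],[0,0,0]]]}}

```text
clock: 7.75
tool_pos: [0.6362, 0.1875, 0.0451]
orientation: [180.0, 0.0, -45.1]
force: [0.4, 0.4, -1.6]
opening: 0.0577
gripper_force: 30.0
```

Emit:
{"op": "step_arm", "data": {"rows": [[1,[0,0,0],[0,0,0]],[1,[0,0,0],[0,0,0]],[1,[0,0,0],[0,0,0]],[1,[0,0,0],[0,0,0]],[1,[0,0,0],[0,0,0]]]}}

```text
clock: 8.17
tool_pos: [0.6364, 0.1877, 0.0456]
orientation: [-180.0, -0.0, -45.1]
force: [0.4, -0.3, -1.6]
opening: 0.0575
gripper_force: 30.0
```

Emit:
{"op": "step_arm", "data": {"rows": [[1,[-0.7,0.3,-1],[0,0,0]],[1,[-0.7,0.3,-2],[0,0,0]],[1,[-0.7,0.3,-3],[0,0,0]],[1,[-0.7,0.3,-4],[0,0,0]],[1,[-0.7,0.3,-4],[0,0,0]]]}}

```text
clock: 8.58
tool_pos: [0.6356, 0.1879, 0.0412]
orientation: [180.0, 0.0, -45.1]
force: [-0.5, -0.4, -1.6]
opening: 0.0578
gripper_force: 30.0
```

Emit:
{"op": "step_arm", "data": {"rows": [[1,[0,0,-1],[0,0,0]],[1,[0,0,-2],[0,0,0]],[1,[0,0,-3],[0,0,0]],[1,[0,0,-4],[0,0,0]],[1,[0,0,-4],[0,0,0]]]}}

```text
clock: 9.0
tool_pos: [0.6356, 0.1879, 0.0373]
orientation: [180.0, 0.0, -45.1]
force: [0.1, -0.1, -1.1]
opening: 0.0579
gripper_force: 30.0
```

Now down to the shoulder (TCP ≈ 0.029).

Emit:
{"op": "step_arm", "data": {"rows": [[1,[0,0,-1],[0,0,0]],[1,[0,0,-3],[0,0,0]],[1,[0,0,-5],[0,0,0]],[1,[0,0,-6],[0,0,0]],[1,[0,0,-7],[0,0,0]]]}}

```text
clock: 9.42
tool_pos: [0.6356, 0.1879, 0.0303]
orientation: [180.0, 0.0, -45.1]
force: [0.3, 0.3, -2.0]
opening: 0.0579
gripper_force: 30.0
```

Emit:
{"op": "step_arm", "data": {"rows": [[1,[0,0,-0.5],[0,0,0]],[1,[0,0,-1],[0,0,0]],[1,[0,0,-1.5],[0,0,0]],[1,[0,0,-2],[0,0,0]],[1,[0,0,-2],[0,0,0]]]}}

```text
clock: 9.83
tool_pos: [0.6357, 0.188, 0.0288]
orientation: [-180.0, -0.0, -45.1]
force: [-0.2, -0.3, -0.1]
opening: 0.0577
gripper_force: 30.0
```

Emit:
{"op": "step_arm", "data": {"rows": [[0,[0,0,0],[0,0,0]],[0,[0,0,0],[0,0,0]],[0,[0,0,0],[0,0,0]],[0,[0,0,0],[0,0,0]],[0,[0,0,0],[0,0,0]]]}}

```text
clock: 10.25
tool_pos: [0.6358, 0.188, 0.0286]
orientation: [-180.0, -0.0, -45.1]
force: [0.3, 0.2, 0.7]
opening: 0.0844
gripper_force: 0.0
```

Emit:
{"op": "step_arm", "data": {"rows": [[0,[0,0,35],[0,0,0]],[0,[0,0,75],[0,0,0]],[0,[0,0,115],[0,0,0]],[0,[0,0,155],[0,0,0]],[0,[0,0,170],[0,0,0]]]}}

```text
clock: 10.67
tool_pos: [0.6381, 0.1887, 0.2057]
orientation: [-179.6, -0.2, -45.0]
force: [0.7, -0.1, 1.7]
opening: 0.0874
gripper_force: 0.0
```

Emit:
{"op": "step_arm", "data": {"rows": [[0,[0,0,0],[0,0,0]],[0,[0,0,0],[0,0,0]],[0,[0,0,0],[0,0,0]],[0,[0,0,0],[0,0,0]],[0,[0,0,0],[0,0,0]]]}}

```text
clock: 11.08
tool_pos: [0.6352, 0.1877, 0.1971]
orientation: [179.9, 0.0, -45.1]
force: [-0.1, -0.2, -0.0]
opening: 0.0878
gripper_force: 0.0
```

```bash
python3 - <<'E'
from h import *
o=ctrl.get_obs();print(o['tool_pos'])
im,m=snap('wrist','w4.png')
for r in ring(im,m,(.636,.1888),.042): print(r)
E
```

```text
[0.6351822  0.18769195 0.19711054]
(80, np.float64(636.7), np.float64(188.9), np.float64(43.8))
(80, np.float64(636.5), np.float64(188.6), np.float64(51.1))
(80, np.float64(636.7), np.float64(189.0), np.float64(45.6))
(80, np.float64(636.6), np.float64(188.6), np.float64(49.3))
(100, np.float64(636.6), np.float64(188.8), np.float64(43.0))
(100, np.float64(636.5), np.float64(188.7), np.float64(51.9))
(100, np.float64(636.6), np.float64(188.9), np.float64(44.8))
(100, np.float64(636.5), np.float64(188.7), np.float64(50.1))
(120, np.float64(636.6), np.float64(188.9), np.float64(42.5))
(120, np.float64(636.5), np.float64(188.7), np.float64(52.5))
(120, np.float64(636.6), np.float64(188.9), np.float64(44.2))
(120, np.float64(636.5), np.float64(188.7), np.float64(50.7))
(140, np.float64(636.6), np.float64(188.9), np.float64(41.8))
(140, np.float64(636.4), np.float64(188.7), np.float64(53.3))
(140, np.float64(636.6), np.float64(189.0), np.float64(43.5))
(140, np.float64(636.4), np.float64(188.7), np.float64(51.5))
(160, np.float64(636.7), np.float64(189.0), np.float64(41.2))
(160, np.float64(636.4), np.float64(188.9), np.float64(54.1))
(160, np.float64(636.5), np.float64(188.7), np.float64(56.3))
(160, np.float64(636.7), np.float64(189.0), np.float64(42.9))
(160, np.float64(636.5), np.float64(188.9), np.float64(52.3))
(160, np.float64(636.5), np.float64(188.7), np.float64(58.1))
(200, np.float64(629.2), np.float64(194.9), np.float64(22.0))
(200, np.float64(629.2), np.float64(194.9), np.float64(23.8))
```

View pics/w4.png

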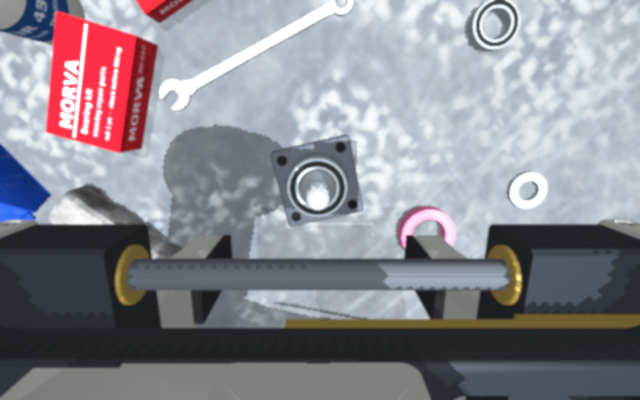

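The large bearing sits concentric on the shoulder at (317,188). The camera reads about 1.2 mm off toward −y_tool. Next is the hub.

Emit:
{"op": "step_arm", "data": {"rows": [[0,[-70,-170,-10],[0,0,0]],[0,[-70,-170,-10],[0,0,0]],[0,[-70,-170,-10],[0,0,0]],[0,[-70,-170,-10],[0,0,0]],[0,[-70,-170,-10],[0,0,0]]]}}

```text
clock: 11.55
tool_pos: [0.5629, 0.0145, 0.1877]
orientation: [179.9, 0.1, -45.2]
force: [-0.2, 0.2, -0.1]
opening: 0.0875
gripper_force: 0.0
```

Emit:
{"op": "step_arm", "data": {"rows": [[0,[-70,-170,-10],[0,0,0]],[0,[-70,-170,-10],[0,0,0]],[0,[-70,-170,-10],[0,0,0]],[0,[-70,-170,-10],[0,0,0]],[0,[-70,-170,-10],[0,0,0]]]}}

```text
clock: 11.97
tool_pos: [0.4931, -0.155, 0.1779]
orientation: [179.9, 0.1, -45.2]
force: [-0.0, 0.3, 0.4]
opening: 0.0878
gripper_force: 0.0
```

Emit:
{"op": "step_arm", "data": {"rows": [[0,[-17,-38,-5],[0,0,0]],[0,[-35,-76,-7],[0,0,0]],[0,[-35,-76,-7],[0,0,0]],[0,[-35,-76,-7],[0,0,0]],[0,[-35,-76,-7],[0,0,0]]]}}

```text
clock: 12.38
tool_pos: [0.4607, -0.2283, 0.1713]
orientation: [180.0, 0.0, -45.1]
force: [0.3, -0.2, -1.0]
opening: 0.0876
gripper_force: 0.0
```

```bash
python3 - <<'E'
from h import *
o=ctrl.get_obs();print(o['tool_pos'],o['orientation'])
im,m=snap('wrist','w5.png')
for r in ring(im,m,(.46,-.228),.034,thr=range(40,220,10)): print(*r)
E
```

```text
[ 0.46068548 -0.22826847  0.17131291] [ 1.79984640e+02  1.49736035e-02 -4.51484805e+01]
130 462.0 -232.4 61.2
130 462.0 -232.3 62.9
140 462.0 -232.3 60.8
140 461.9 -232.3 62.5
150 462.0 -232.4 60.3
150 461.9 -232.4 62.0
160 462.0 -233.2 50.6
160 462.1 -232.3 59.9
160 462.0 -233.1 49.0
160 462.1 -232.3 61.5
170 462.1 -232.5 52.0
170 462.0 -232.4 59.4
170 462.1 -232.5 50.4
170 462.0 -232.4 61.1
180 462.1 -232.4 52.6
180 462.1 -232.5 58.8
180 462.1 -232.5 51.0
180 462.0 -232.5 60.5
190 462.0 -232.4 53.6
190 462.1 -232.5 58.0
190 462.0 -232.4 51.9
190 462.1 -232.4 59.7
```

View pics/w5.png

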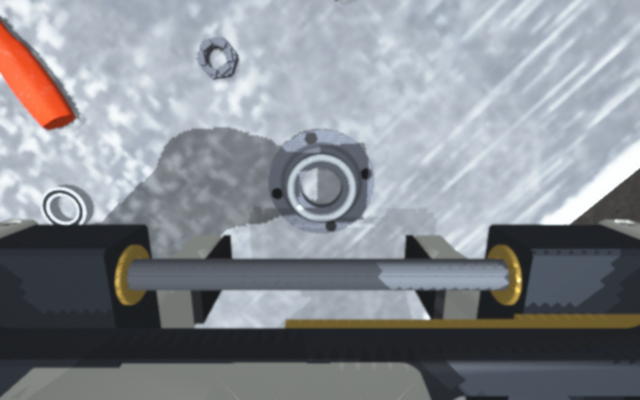

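The hub is at (321,185) and its nose circle of 61–62 mm matches. The corrected centre is (461.2, −233.3).

Emit:
{"op": "step_arm", "data": {"rows": [[0,[0.5,-5,-30],[0,0,0]],[0,[0.5,-5,-65],[0,0,0]],[0,[0.5,-5,-95],[0,0,0]],[0,[0.5,-5,-110],[0,0,0]],[0,[0.5,-5,-115],[0,0,0]]]}}

```text
clock: 12.85
tool_pos: [0.4601, -0.2315, 0.0537]
orientation: [179.8, 0.2, -45.0]
force: [-0.3, 0.4, -0.1]
opening: 0.0876
gripper_force: 0.0
```

Emit:
{"op": "step_arm", "data": {"rows": [[0,[0,0,-6],[0,0,0]],[0,[0,0,-14],[0,0,0]],[0,[0,0,-22],[0,0,0]],[0,[0,0,-28],[0,0,0]],[0,[0,0,-32],[0,0,0]]]}}

```text
clock: 13.27
tool_pos: [0.4614, -0.2329, 0.0243]
orientation: [-180.0, -0.0, -45.1]
force: [-0.3, -0.1, 0.5]
opening: 0.0875
gripper_force: 0.0
```

Emit:
{"op": "step_arm", "data": {"rows": [[0,[0,0,-1],[0,0,0]],[0,[0,0,-2],[0,0,0]],[0,[0,0,-3],[0,0,0]],[0,[0,0,-3],[0,0,0]],[0,[0,0,-3],[0,0,0]]]}}

```text
clock: 13.68
tool_pos: [0.4614, -0.2331, 0.0218]
orientation: [-180.0, -0.0, -45.1]
force: [-0.2, 0.4, -0.5]
opening: 0.0879
gripper_force: 0.0
```

Emit:
{"op": "step_arm", "data": {"rows": [[0,[0,0,-2],[0,0,0]],[0,[0,0,-2],[0,0,0]],[1,[0,0,-2],[0,0,0]],[1,[0,0,-2],[0,0,0]],[1,[0,0,-2],[0,0,0]]]}}

```text
clock: 14.1
tool_pos: [0.4612, -0.233, 0.0196]
orientation: [-180.0, -0.0, -45.1]
force: [-0.7, 0.7, 0.1]
opening: 0.0729
gripper_force: 0.0
```

Emit:
{"op": "step_arm", "data": {"rows": [[1,[0,0,0],[0,0,0]],[1,[0,0,0],[0,0,0]],[1,[0,0,0],[0,0,0]],[1,[0,0,0],[0,0,0]],[1,[0,0,0],[0,0,0]]]}}

```text
clock: 14.52
tool_pos: [0.4612, -0.233, 0.0196]
orientation: [180.0, -0.0, -45.1]
force: [0.2, -0.7, 0.7]
opening: 0.0607
gripper_force: 30.0
```

Emit:
{"op": "step_arm", "data": {"rows": [[1,[0,0,10],[0,0,0]],[1,[0,0,30],[0,0,0]],[1,[0,0,60],[0,0,0]],[1,[0,0,90],[0,0,0]],[1,[0,0,110],[0,0,0]]]}}

```text
clock: 14.93
tool_pos: [0.4612, -0.233, 0.1321]
orientation: [-180.0, -0.0, -45.1]
force: [1.7, -0.2, -5.8]
opening: 0.0603
gripper_force: 30.0
```

Emit:
{"op": "step_arm", "data": {"rows": [[1,[11,28,4],[0,0,0]],[1,[23,56,8],[0,0,0]],[1,[35,84,10],[0,0,0]],[1,[47,112,10],[0,0,0]],[1,[58,140,10],[0,0,0]]]}}

```text
clock: 15.35
tool_pos: [0.5187, -0.0916, 0.1397]
orientation: [180.0, 0.1, -45.1]
force: [-0.6, 0.2, -7.5]
opening: 0.0604
gripper_force: 30.0
```

Emit:
{"op": "step_arm", "data": {"rows": [[1,[11,28,0],[0,0,0]],[1,[23,56,0],[0,0,0]],[1,[35,84,0],[0,0,0]],[1,[47,112,0],[0,0,0]],[1,[58,140,0],[0,0,0]]]}}

```text
clock: 15.77
tool_pos: [0.5765, 0.0484, 0.1392]
orientation: [179.9, 0.1, -45.1]
force: [0.5, 0.1, -6.8]
opening: 0.0605
gripper_force: 30.0
```

Emit:
{"op": "step_arm", "data": {"rows": [[1,[11,28,0],[0,0,0]],[1,[23,56,0],[0,0,0]],[1,[35,84,0],[0,0,0]],[1,[48,115,0],[0,0,0]],[1,[58,141,0],[0,0,0]]]}}

```text
clock: 16.18
tool_pos: [0.6349, 0.1898, 0.1389]
orientation: [179.9, 0.1, -45.1]
force: [0.4, -0.3, -5.7]
opening: 0.0602
gripper_force: 30.0
```

Emit:
{"op": "step_arm", "data": {"rows": [[1,[0,0,0],[0,0,0]],[1,[0,0,0],[0,0,0]],[1,[0,0,0],[0,0,0]],[1,[0,0,0],[0,0,0]],[1,[0,0,0],[0,0,0]]]}}

```text
clock: 16.6
tool_pos: [0.6347, 0.187, 0.1396]
orientation: [180.0, 0.0, -45.1]
force: [0.5, 0.7, -6.6]
opening: 0.0605
gripper_force: 30.0
```

Emit:
{"op": "step_arm", "data": {"rows": [[1,[0,0,-15],[0,0,0]],[1,[0,0,-30],[0,0,0]],[1,[0,0,-50],[0,0,0]],[1,[0,0,-65],[0,0,0]],[1,[0,0,-73],[0,0,0]]]}}

```text
clock: 17.02
tool_pos: [0.6339, 0.1866, 0.0647]
orientation: [179.9, 0.1, -45.2]
force: [-0.9, -0.4, -7.1]
opening: 0.0605
gripper_force: 30.0
```

Emit:
{"op": "step_arm", "data": {"rows": [[1,[0,0,0],[0,0,0]],[1,[0,0,0],[0,0,0]],[1,[0,0,0],[0,0,0]],[1,[0,0,0],[0,0,0]],[1,[0,0,0],[0,0,0]]]}}

```text
clock: 17.43
tool_pos: [0.6358, 0.1883, 0.0678]
orientation: [-179.9, -0.0, -45.1]
force: [0.5, -0.4, -6.6]
opening: 0.0609
gripper_force: 30.0
```

Emit:
{"op": "step_arm", "data": {"rows": [[1,[0,0,0],[0,0,0]],[1,[0,0,0],[0,0,0]],[1,[0,0,0],[0,0,0]],[1,[0,0,0],[0,0,0]],[1,[0,0,0],[0,0,0]]]}}

```text
clock: 17.85
tool_pos: [0.6352, 0.188, 0.0666]
orientation: [-180.0, 0.0, -45.1]
force: [0.2, -0.2, -7.3]
opening: 0.0604
gripper_force: 30.0
```

Emit:
{"op": "step_arm", "data": {"rows": [[1,[0.3,0,-2],[0,0,0]],[1,[0.3,0,-4],[0,0,0]],[1,[0.3,0,-6],[0,0,0]],[1,[0.3,0,-8],[0,0,0]],[1,[0.3,0,-8],[0,0,0]]]}}

```text
clock: 18.27
tool_pos: [0.6351, 0.1878, 0.0578]
orientation: [179.9, 0.0, -45.1]
force: [-0.2, -1.1, -6.6]
opening: 0.0604
gripper_force: 30.0
```

Emit:
{"op": "step_arm", "data": {"rows": [[1,[0,0,-2],[0,0,0]],[1,[0,0,-4],[0,0,0]],[1,[0,0,-6],[0,0,0]],[1,[0,0,-8],[0,0,0]],[1,[0,0,-9],[0,0,0]]]}}

```text
clock: 18.68
tool_pos: [0.6353, 0.1879, 0.0491]
orientation: [180.0, 0.0, -45.1]
force: [-0.6, -0.2, -6.4]
opening: 0.0606
gripper_force: 30.0
```

Emit:
{"op": "step_arm", "data": {"rows": [[1,[0,0,-0.5],[0,0,0]],[1,[0,0,-1],[0,0,0]],[1,[0,0,-1.5],[0,0,0]],[1,[0,0,-2],[0,0,0]],[1,[0,0,-2],[0,0,0]]]}}

```text
clock: 19.1
tool_pos: [0.6356, 0.1881, 0.0477]
orientation: [-180.0, -0.0, -45.1]
force: [0.8, 0.1, -6.0]
opening: 0.0605
gripper_force: 30.0
```

Emit:
{"op": "step_arm", "data": {"rows": [[0,[0,0,0],[0,0,0]],[0,[0,0,0],[0,0,0]],[0,[0,0,0],[0,0,0]],[0,[0,0,0],[0,0,0]],[0,[0,0,0],[0,0,0]]]}}

```text
clock: 19.52
tool_pos: [0.6359, 0.1882, 0.0482]
orientation: [-179.9, -0.0, -45.1]
force: [-0.0, 0.1, 0.2]
opening: 0.0855
gripper_force: 0.0
```

Emit:
{"op": "step_arm", "data": {"rows": [[0,[0,0,35],[0,0,0]],[0,[0,0,75],[0,0,0]],[0,[0,0,115],[0,0,0]],[0,[0,0,150],[0,0,0]],[0,[0,0,150],[0,0,0]]]}}

```text
clock: 19.93
tool_pos: [0.6394, 0.1892, 0.2071]
orientation: [-179.3, -0.3, -45.0]
force: [1.0, 0.5, 1.2]
opening: 0.0877
gripper_force: 0.0
```

Emit:
{"op": "step_arm", "data": {"rows": [[0,[0,0,0],[0,0,0]],[0,[0,0,0],[0,0,0]],[0,[0,0,0],[0,0,0]],[0,[0,0,0],[0,0,0]],[0,[0,0,0],[0,0,0]]]}}

```text
clock: 20.35
tool_pos: [0.6351, 0.1877, 0.1962]
orientation: [179.9, 0.0, -45.1]
force: [-0.3, -0.2, -0.5]
opening: 0.0877
gripper_force: 0.0
```

```bash
python3 - <<'E'
from h import *
o=ctrl.get_obs();print(o['tool_pos'],o['orientation'])
im,m=snap('wrist','w6.png')
for r in ring(im,m,(.636,.1888),.062): print(*r)
E
```

```text
[0.63507285 0.18774137 0.19620777] [ 1.79875553e+02  2.98320928e-02 -4.50814631e+01]
140 635.8 188.8 49.7
140 635.8 188.8 48.1
160 635.8 189.0 51.3
160 636.3 188.8 60.1
160 635.8 189.0 49.7
160 636.3 188.8 61.7
180 633.2 190.9 21.6
180 615.9 235.6 15.7
180 633.2 190.9 23.3
200 632.8 191.3 20.4
200 632.8 191.3 22.1
```

View pics/w6.png

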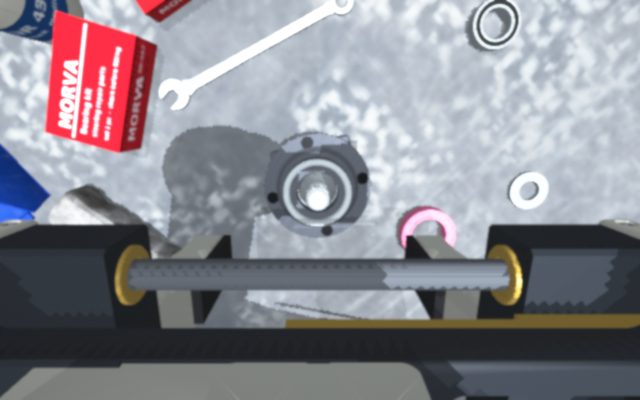

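The hub is seated and concentric at (318,187), with a 61.7 mm nose circle at the expected height. Next is the small bearing.

Emit:
{"op": "step_arm", "data": {"rows": [[0,[-7,-112,-20],[0,0,0]],[0,[-7,-112,-20],[0,0,0]],[0,[-7,-112,-20],[0,0,0]],[0,[-7,-112,-20],[0,0,0]],[0,[-7,-112,-20],[0,0,0]]]}}

```text
clock: 20.82
tool_pos: [0.6281, 0.0741, 0.1769]
orientation: [179.9, 0.0, -45.2]
force: [-0.1, -0.1, 0.5]
opening: 0.0876
gripper_force: 0.0
```

Emit:
{"op": "step_arm", "data": {"rows": [[0,[-8,-112,-25],[0,0,0]],[0,[-8,-112,-25],[0,0,0]],[0,[-8,-112,-25],[0,0,0]],[0,[-8,-112,-25],[0,0,0]],[0,[-8,-112,-25],[0,0,0]]]}}

```text
clock: 21.23
tool_pos: [0.6204, -0.0369, 0.152]
orientation: [179.9, 0.0, -45.2]
force: [0.2, 0.1, -0.7]
opening: 0.0875
gripper_force: 0.0
```

Emit:
{"op": "step_arm", "data": {"rows": [[0,[0,0,0],[0,0,0]],[0,[0,0,0],[0,0,0]],[0,[0,0,0],[0,0,0]],[0,[0,0,0],[0,0,0]],[0,[0,0,0],[0,0,0]]]}}

```text
clock: 21.65
tool_pos: [0.6207, -0.0351, 0.1527]
orientation: [-180.0, -0.0, -45.0]
force: [0.4, 1.0, 0.1]
opening: 0.0878
gripper_force: 0.0
```

```bash
python3 - <<'E'
from h import *
o=ctrl.get_obs();print(o['tool_pos'],o['orientation'])
im,m=snap('wrist','w7.png')
for r in ring(im,m,(.62,-.036),.014): print(*r)
E
```

```text
[ 0.62069908 -0.03513793  0.15272948] [-1.79985077e+02 -9.49748371e-03 -4.50100635e+01]
100 624.8 -35.4 32.2
100 624.5 -35.8 39.0
100 624.8 -35.4 33.9
100 624.5 -35.8 37.3
120 624.8 -35.3 31.7
120 624.4 -35.9 39.8
120 624.8 -35.3 33.4
120 624.5 -35.9 38.1
140 624.7 -35.3 31.0
140 624.4 -35.7 40.6
140 624.7 -35.3 32.7
140 624.4 -35.7 38.9
```

View pics/w7.png

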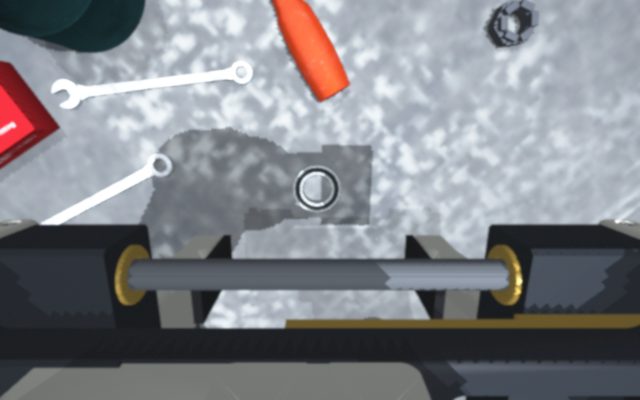

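Small bearing is at (317,188), corrected to (623.8, −36.4). I'll grip it 8 mm up so the fingers clear the nose.

Emit:
{"op": "step_arm", "data": {"rows": [[0,[3.5,-0.5,-30],[0,0,0]],[0,[3.5,-0.5,-65],[0,0,0]],[0,[3.5,-0.5,-95],[0,0,0]],[0,[3.5,-0.5,-120],[0,0,0]],[0,[3.5,-0.5,-130],[0,0,0]]]}}

```text
clock: 22.12
tool_pos: [0.6217, -0.0367, 0.0189]
orientation: [179.8, 0.2, -45.1]
force: [-0.9, -0.4, -0.0]
opening: 0.0878
gripper_force: 0.0
```

Emit:
{"op": "step_arm", "data": {"rows": [[0,[0,0,-2],[0,0,0]],[0,[0,0,-5],[0,0,0]],[0,[0,0,-10],[0,0,0]],[0,[0,0,-13],[0,0,0]],[0,[0,0,-13],[0,0,0]]]}}

```text
clock: 22.53
tool_pos: [0.6244, -0.0364, 0.0101]
orientation: [-179.9, -0.0, -45.1]
force: [0.1, 0.3, -0.4]
opening: 0.0878
gripper_force: 0.0
```

Emit:
{"op": "step_arm", "data": {"rows": [[0,[0,0,0],[0,0,0]],[0,[0,0,0],[0,0,0]],[0,[0,0,0],[0,0,0]],[0,[0,0,0],[0,0,0]],[0,[0,0,0],[0,0,0]]]}}

```text
clock: 22.95
tool_pos: [0.6241, -0.0365, 0.0098]
orientation: [-180.0, -0.0, -45.1]
force: [-0.3, -0.6, -0.8]
opening: 0.0878
gripper_force: 0.0
```

Emit:
{"op": "step_arm", "data": {"rows": [[0,[0,0,-1],[0,0,0]],[0,[0,0,-1.8],[0,0,0]],[1,[0,0,-1.8],[0,0,0]],[1,[0,0,-1.8],[0,0,0]],[1,[0,0,-1.8],[0,0,0]]]}}

```text
clock: 23.37
tool_pos: [0.624, -0.0365, 0.0077]
orientation: [180.0, 0.0, -45.1]
force: [-0.4, -0.1, 0.8]
opening: 0.0732
gripper_force: 0.0
```

Emit:
{"op": "step_arm", "data": {"rows": [[1,[0,0,0],[0,0,0]],[1,[0,0,0],[0,0,0]],[1,[0,0,0],[0,0,0]],[1,[0,0,0],[0,0,0]],[1,[0,0,0],[0,0,0]]]}}

```text
clock: 23.78
tool_pos: [0.624, -0.0365, 0.0078]
orientation: [-180.0, -0.0, -45.1]
force: [-0.6, -0.2, 0.2]
opening: 0.042
gripper_force: 30.0
```

Emit:
{"op": "step_arm", "data": {"rows": [[1,[0,0,0],[0,0,0]],[1,[0,0,0],[0,0,0]],[1,[0,0,0],[0,0,0]],[1,[0,0,0],[0,0,0]],[1,[0,0,0],[0,0,0]]]}}

```text
clock: 24.2
tool_pos: [0.624, -0.0365, 0.0078]
orientation: [-180.0, 0.0, -45.1]
force: [0.4, 1.1, 0.3]
opening: 0.0421
gripper_force: 30.0
```

Emit:
{"op": "step_arm", "data": {"rows": [[1,[0,0,15],[0,0,0]],[1,[0,0,45],[0,0,0]],[1,[0,0,80],[0,0,0]],[1,[0,0,110],[0,0,0]],[1,[0,0,130],[0,0,0]]]}}

```text
clock: 24.62
tool_pos: [0.625, -0.0365, 0.1411]
orientation: [-179.9, -0.1, -45.1]
force: [0.1, -0.4, -0.1]
opening: 0.0423
gripper_force: 30.0
```

Emit:
{"op": "step_arm", "data": {"rows": [[1,[2,22,0],[0,0,0]],[1,[4,45,0],[0,0,0]],[1,[5,67,0],[0,0,0]],[1,[6,90,0],[0,0,0]],[1,[6,112,0],[0,0,0]]]}}

```text
clock: 25.03
tool_pos: [0.6299, 0.0765, 0.1377]
orientation: [-180.0, 0.0, -45.1]
force: [0.5, -0.6, -0.7]
opening: 0.0421
gripper_force: 30.0
```

Emit:
{"op": "step_arm", "data": {"rows": [[1,[2,30,0],[0,0,0]],[1,[4,60,0],[0,0,0]],[1,[5,90,0],[0,0,0]],[1,[5.5,112.5,0],[0,0,0]],[1,[5.5,112.5,0],[0,0,0]]]}}

```text
clock: 25.45
tool_pos: [0.6356, 0.192, 0.1374]
orientation: [-180.0, 0.0, -44.9]
force: [0.5, -0.5, -0.3]
opening: 0.0422
gripper_force: 30.0
```

Emit:
{"op": "step_arm", "data": {"rows": [[1,[0,0,0],[0,0,0]],[1,[0,0,0],[0,0,0]],[1,[0,0,0],[0,0,0]],[1,[0,0,0],[0,0,0]],[1,[0,0,0],[0,0,0]]]}}

```text
clock: 25.87
tool_pos: [0.6356, 0.1871, 0.1379]
orientation: [-180.0, -0.0, -45.1]
force: [0.3, 0.4, -1.3]
opening: 0.0418
gripper_force: 30.0
```

```bash
python3 - <<'E'
from h import *
o=ctrl.get_obs();print(o['tool_pos'],o['orientation'])
im,m=snap('wrist','w8.png'); t=o['tool_pos']
print(proj(m,[t[0],t[1],t[2]+.006]))
cv2.imwrite('pics/w8c.png',cv2.resize(im[130:330,187:447,::-1],(780,600),interpolation=cv2.INTER_CUBIC))
E
```

```text
[0.63558476 0.18711938 0.13790203] [-1.79993156e+02 -4.54004046e-04 -4.51448847e+01]
[320.32570328 257.82704585]
```

View pics/w8c.png

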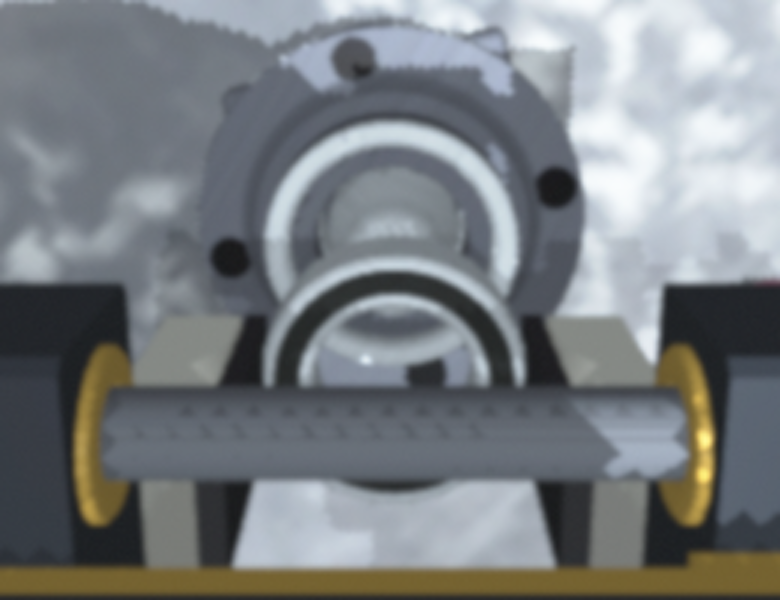

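The ring is level, and its centre column (318) lines up with the hub's. Lowering.

Emit:
{"op": "step_arm", "data": {"rows": [[1,[0,0,-15],[0,0,0]],[1,[0,0,-30],[0,0,0]],[1,[0,0,-45],[0,0,0]],[1,[0,0,-55],[0,0,0]],[1,[0,0,-60],[0,0,0]]]}}

```text
clock: 26.33
tool_pos: [0.6348, 0.1873, 0.0762]
orientation: [179.9, 0.0, -45.1]
force: [0.0, 0.4, -0.7]
opening: 0.0421
gripper_force: 30.0
```

Emit:
{"op": "step_arm", "data": {"rows": [[1,[0,0,0],[0,0,0]],[1,[0,0,0],[0,0,0]],[1,[0,0,0],[0,0,0]],[1,[0,0,0],[0,0,0]],[1,[0,0,0],[0,0,0]]]}}

```text
clock: 26.75
tool_pos: [0.6359, 0.1882, 0.0786]
orientation: [-179.9, -0.0, -45.1]
force: [-0.1, -0.7, -1.3]
opening: 0.0419
gripper_force: 30.0
```

Emit:
{"op": "step_arm", "data": {"rows": [[1,[0,0,0],[0,0,0]],[1,[0,0,0],[0,0,0]],[1,[0,0,0],[0,0,0]],[1,[0,0,0],[0,0,0]],[1,[0,0,0],[0,0,0]]]}}

```text
clock: 27.17
tool_pos: [0.6355, 0.188, 0.0778]
orientation: [-180.0, 0.0, -45.1]
force: [0.2, -0.0, -0.7]
opening: 0.0423
gripper_force: 30.0
```

Emit:
{"op": "step_arm", "data": {"rows": [[1,[0,0,-1],[0,0,0]],[1,[0,0,-3],[0,0,0]],[1,[0,0,-5],[0,0,0]],[1,[0,0,-7],[0,0,0]],[1,[0,0,-8],[0,0,0]]]}}

```text
clock: 27.58
tool_pos: [0.6353, 0.1879, 0.0692]
orientation: [180.0, 0.0, -45.1]
force: [0.5, -0.3, -1.4]
opening: 0.0423
gripper_force: 30.0
```

Emit:
{"op": "step_arm", "data": {"rows": [[1,[0,0,-1],[0,0,0]],[1,[0,0,-2],[0,0,0]],[1,[0,0,-3],[0,0,0]],[1,[0,0,-4],[0,0,0]],[1,[0,0,-5],[0,0,0]]]}}

```text
clock: 28.0
tool_pos: [0.6355, 0.188, 0.0647]
orientation: [-180.0, -0.0, -45.1]
force: [1.0, 0.2, -2.0]
opening: 0.0419
gripper_force: 30.0
```

Emit:
{"op": "step_arm", "data": {"rows": [[1,[0,0,-0.4],[0,0,0]],[1,[0,0,-0.8],[0,0,0]],[1,[0,0,-1],[0,0,0]],[1,[0,0,-1],[0,0,0]],[1,[0,0,-1],[0,0,0]]]}}

```text
clock: 28.42
tool_pos: [0.6355, 0.188, 0.0638]
orientation: [-180.0, -0.0, -45.1]
force: [0.2, 0.3, -0.7]
opening: 0.0422
gripper_force: 30.0
```

Emit:
{"op": "step_arm", "data": {"rows": [[0,[0,0,0],[0,0,0]],[0,[0,0,0],[0,0,0]],[0,[0,0,0],[0,0,0]],[0,[0,0,0],[0,0,0]],[0,[0,0,0],[0,0,0]]]}}

```text
clock: 28.83
tool_pos: [0.6356, 0.188, 0.0638]
orientation: [-180.0, -0.0, -45.1]
force: [0.2, 0.2, 0.1]
opening: 0.0701
gripper_force: 0.0
```

Emit:
{"op": "step_arm", "data": {"rows": [[0,[0,0,35],[0,0,0]],[0,[0,0,75],[0,0,0]],[0,[0,0,115],[0,0,0]],[0,[0,0,135],[0,0,0]],[0,[0,0,135],[0,0,0]]]}}

```text
clock: 29.25
tool_pos: [0.6383, 0.189, 0.2056]
orientation: [-179.5, -0.2, -45.0]
force: [0.7, -0.3, 0.4]
opening: 0.0875
gripper_force: 0.0
```

Emit:
{"op": "step_arm", "data": {"rows": [[0,[0,0,0],[0,0,0]],[0,[0,0,0],[0,0,0]],[0,[0,0,0],[0,0,0]],[0,[0,0,0],[0,0,0]],[0,[0,0,0],[0,0,0]]]}}

```text
clock: 29.67
tool_pos: [0.6351, 0.1878, 0.1976]
orientation: [179.9, 0.0, -45.1]
force: [-0.6, -0.1, -0.2]
opening: 0.0875
gripper_force: 0.0
```

```bash
python3 - <<'E'
from h import *
o=ctrl.get_obs();print(o['tool_pos'],o['orientation'])
im,m=snap('wrist','w9.png')
for r in ring(im,m,(.636,.1888),.070): print(*r)
p=proj(m,[.636,.189,.06]).astype(int); y0=max(p[1]-50,0);x0=p[0]-65
cv2.imwrite('pics/w9c.png',cv2.resize(im[y0:y0+100,x0:x0+130,::-1],(520,400),interpolation=cv2.INTER_CUBIC))
E
```

```text
[0.63514061 0.18777966 0.19759208] [ 1.79891866e+02  2.54078134e-02 -4.50814888e+01]
100 636.3 189.0 32.4
100 636.0 188.9 38.7
100 636.3 189.0 34.0
100 636.0 188.8 37.1
120 636.3 189.0 31.8
120 635.9 188.8 39.4
120 636.3 189.0 33.4
120 636.0 188.8 37.8
140 636.3 189.1 31.3
140 635.9 188.9 40.1
140 636.3 189.1 32.9
140 635.9 188.9 38.4
160 636.4 189.2 30.7
160 637.6 187.5 58.6
160 637.0 190.1 31.0
160 637.7 187.0 47.7
160 637.6 187.5 60.2
180 617.5 233.2 13.9
180 617.5 233.2 15.5
```

View pics/w9c.png

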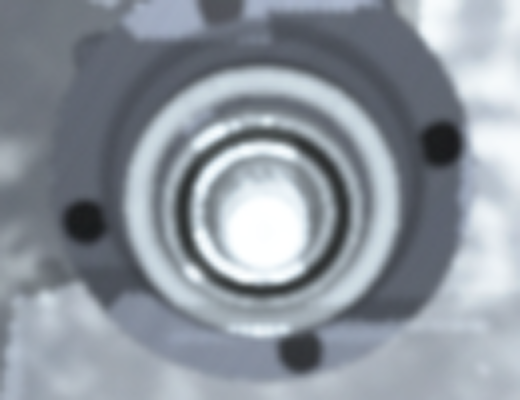

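The small bearing is seated: same ring diameters at the expected height, and concentric. Now the washer.

Emit:
{"op": "step_arm", "data": {"rows": [[0,[-85,-78,-10],[0,0,0]],[0,[-85,-78,-10],[0,0,0]],[0,[-85,-78,-10],[0,0,0]],[0,[-85,-78,-10],[0,0,0]],[0,[-85,-78,-10],[0,0,0]]]}}

```text
clock: 30.13
tool_pos: [0.5496, 0.1089, 0.1891]
orientation: [-180.0, -0.0, -45.1]
force: [0.9, 0.5, 0.5]
opening: 0.0876
gripper_force: 0.0
```

Emit:
{"op": "step_arm", "data": {"rows": [[0,[-84,-77,-40],[0,0,0]],[0,[-84,-77,-40],[0,0,0]],[0,[-84,-77,-40],[0,0,0]],[0,[-84,-77,-40],[0,0,0]],[0,[-84,-77,-40],[0,0,0]]]}}

```text
clock: 30.55
tool_pos: [0.4659, 0.0323, 0.1485]
orientation: [180.0, 0.0, -45.1]
force: [0.9, 1.5, 1.0]
opening: 0.088
gripper_force: 0.0
```

Emit:
{"op": "step_arm", "data": {"rows": [[0,[0,0,0],[0,0,0]],[0,[0,0,0],[0,0,0]],[0,[0,0,0],[0,0,0]],[0,[0,0,0],[0,0,0]],[0,[0,0,0],[0,0,0]]]}}

```text
clock: 30.97
tool_pos: [0.467, 0.0334, 0.1487]
orientation: [180.0, -0.0, -45.1]
force: [0.1, 0.7, 1.0]
opening: 0.0876
gripper_force: 0.0
```

```bash
python3 - <<'E'
from h import *
o=ctrl.get_obs();print(o['tool_pos'],o['orientation'])
im,m=snap('wrist','w10.png')
for r in ring(im,m,(.466,.033),.006,thr=[210,215,220,225,230,235,240,245]): print(*r)
print(proj(m,[.466,.033,.006]))
E
```

```text
[0.46699123 0.03341533 0.14872423] [ 1.79992312e+02 -2.23237956e-03 -4.50574318e+01]
[320.09229474 191.59675873]
```

View pics/w10.png

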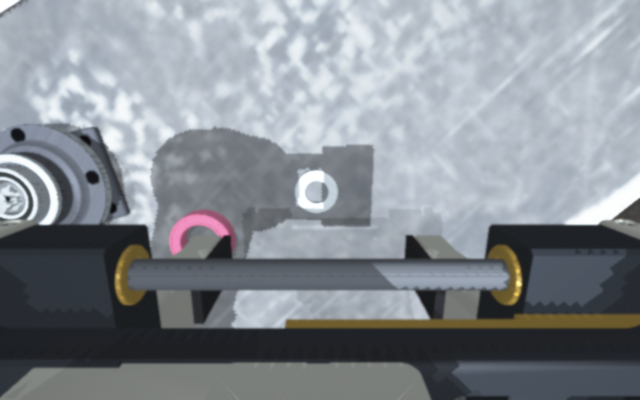

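Washer is at about (316,191), bright against the gripper's shadow.

```bash
python3 - <<'E'
from h import *
im,m=load('w10.png')
for r in ring(im,m,(.466,.033),.006,thr=range(140,245,5)): print(*r)
g=cv2.cvtColor(im,cv2.COLOR_RGB2GRAY)
for th in (170,185,200):
    w=(g[165:215,290:345]>th).astype(np.uint8); n,l,s,c=cv2.connectedComponentsWithStats(w); i=1+np.argmax(s[1:,4]); print(th,s[i],c[i]+[290,165],ray(m,s[i][0]+s[i][2]/2-.5+290,s[i][1]+s[i][3]/2-.5+165,.006))
E
```

```text
140 469.9 35.6 42.0
140 469.9 35.6 43.7
145 469.9 35.6 41.4
145 469.9 35.7 43.2
150 469.9 35.5 41.1
150 469.9 35.6 42.9
155 470.0 35.5 40.8
155 470.0 35.6 42.6
160 469.9 35.6 40.6
160 469.9 35.6 42.3
165 469.8 35.6 40.3
165 469.8 35.7 42.1
170 469.9 35.6 40.0
170 469.9 35.7 41.7
175 469.9 35.6 39.7
175 469.8 35.6 41.3
180 469.6 35.6 39.1
180 469.7 35.7 40.8
185 469.6 35.7 38.8
185 469.6 35.7 40.5
190 469.3 35.7 38.1
190 469.3 35.7 39.8
195 469.3 35.7 37.7
195 469.3 35.7 39.4
200 467.3 34.9 22.2
200 469.4 35.7 37.3
200 467.3 34.9 20.5
200 469.4 35.8 39.0
170 [   5    4   43   44 1365] [314.51282051 190.34139194] [0.46940027 0.03493289 0.006     ]
185 [   6    5   41   42 1214] [314.46540362 190.49752883] [0.46940027 0.03493289 0.006     ]
200 [  7   5  39  42 900] [314.39666667 190.32555556] [0.46940027 0.03493289 0.006     ]
```

Emit:
{"op": "step_arm", "data": {"rows": [[0,[1.7,1,-30],[0,0,0]],[0,[1.7,1,-65],[0,0,0]],[0,[1.7,1,-100],[0,0,0]],[0,[1.7,1,-125],[0,0,0]],[0,[1.7,1,-132],[0,0,0]]]}}

```text
clock: 31.43
tool_pos: [0.4659, 0.033, 0.0133]
orientation: [179.7, 0.1, -45.1]
force: [-0.6, 0.5, 0.7]
opening: 0.0878
gripper_force: 0.0
```

Emit:
{"op": "step_arm", "data": {"rows": [[0,[0,0,-2],[0,0,0]],[0,[0,0,-5],[0,0,0]],[0,[0,0,-8],[0,0,0]],[0,[0,0,-8],[0,0,0]],[0,[0,0,-8],[0,0,0]]]}}

```text
clock: 31.85
tool_pos: [0.4689, 0.0344, 0.0098]
orientation: [-179.9, -0.0, -45.1]
force: [0.8, 0.2, 0.5]
opening: 0.0874
gripper_force: 0.0
```

Emit:
{"op": "step_arm", "data": {"rows": [[0,[0,0,0],[0,0,0]],[0,[0,0,0],[0,0,0]],[0,[0,0,0],[0,0,0]],[0,[0,0,0],[0,0,0]],[0,[0,0,0],[0,0,0]]]}}

```text
clock: 32.27
tool_pos: [0.4683, 0.034, 0.0089]
orientation: [-180.0, -0.0, -45.1]
force: [-0.6, 0.0, -0.3]
opening: 0.0876
gripper_force: 0.0
```

Emit:
{"op": "step_arm", "data": {"rows": [[0,[0,0,-3],[0,0,0]],[0,[0,0,-5],[0,0,0]],[0,[0,0,-7],[0,0,0]],[0,[0,0,-7],[0,0,0]],[0,[0,0,-7],[0,0,0]]]}}

```text
clock: 32.68
tool_pos: [0.468, 0.0339, 0.0015]
orientation: [180.0, 0.0, -45.1]
force: [0.2, 0.6, -0.7]
opening: 0.0878
gripper_force: 0.0
```

Emit:
{"op": "step_arm", "data": {"rows": [[1,[0,0,0],[0,0,0]],[1,[0,0,0],[0,0,0]],[1,[0,0,0],[0,0,0]],[1,[0,0,0],[0,0,0]],[1,[0,0,0],[0,0,0]]]}}

```text
clock: 33.1
tool_pos: [0.4683, 0.034, 0.0018]
orientation: [-180.0, -0.0, -45.1]
force: [-0.0, 0.1, -0.2]
opening: 0.0598
gripper_force: 0.0
```

Emit:
{"op": "step_arm", "data": {"rows": [[1,[0,0,0],[0,0,0]],[1,[0,0,0],[0,0,0]],[1,[0,0,0],[0,0,0]],[1,[0,0,0],[0,0,0]],[1,[0,0,0],[0,0,0]]]}}

```text
clock: 33.52
tool_pos: [0.4682, 0.034, 0.0018]
orientation: [-180.0, -0.0, -45.1]
force: [0.9, -0.2, 1.0]
opening: 0.0382
gripper_force: 30.0
```

Emit:
{"op": "step_arm", "data": {"rows": [[1,[0,0,0],[0,0,0]],[1,[0,0,0],[0,0,0]],[1,[0,0,0],[0,0,0]],[1,[0,0,0],[0,0,0]],[1,[0,0,0],[0,0,0]]]}}

```text
clock: 33.93
tool_pos: [0.4682, 0.034, 0.0018]
orientation: [180.0, 0.0, -45.1]
force: [-0.7, 0.4, 0.4]
opening: 0.038
gripper_force: 30.0
```

Emit:
{"op": "step_arm", "data": {"rows": [[1,[0,0,15],[0,0,0]],[1,[0,0,45],[0,0,0]],[1,[0,0,80],[0,0,0]],[1,[0,0,110],[0,0,0]],[1,[0,0,130],[0,0,0]]]}}

```text
clock: 34.35
tool_pos: [0.469, 0.0343, 0.1347]
orientation: [-179.8, -0.1, -45.1]
force: [1.6, -0.3, -1.0]
opening: 0.038
gripper_force: 30.0
```

Emit:
{"op": "step_arm", "data": {"rows": [[1,[17,16,0],[0,0,0]],[1,[34,31,0],[0,0,0]],[1,[51,47,0],[0,0,0]],[1,[68,63,0],[0,0,0]],[1,[85,78,0],[0,0,0]]]}}

```text
clock: 34.77
tool_pos: [0.5538, 0.1128, 0.1317]
orientation: [-180.0, 0.0, -45.1]
force: [-0.6, 0.2, -1.0]
opening: 0.0382
gripper_force: 30.0
```

Emit:
{"op": "step_arm", "data": {"rows": [[1,[20,19,0],[0,0,0]],[1,[40,38,0],[0,0,0]],[1,[60,56,0],[0,0,0]],[1,[75,70,0],[0,0,0]],[1,[82.3,76,0],[0,0,0]]]}}

```text
clock: 35.18
tool_pos: [0.6369, 0.1896, 0.1309]
orientation: [180.0, -0.0, -45.0]
force: [0.7, -0.8, 0.4]
opening: 0.038
gripper_force: 30.0
```

Emit:
{"op": "step_arm", "data": {"rows": [[1,[0,0,0],[0,0,0]],[1,[0,0,0],[0,0,0]],[1,[0,0,0],[0,0,0]],[1,[0,0,0],[0,0,0]],[1,[0,0,0],[0,0,0]]]}}

```text
clock: 35.6
tool_pos: [0.635, 0.1874, 0.1322]
orientation: [-180.0, 0.0, -45.1]
force: [-0.0, -0.8, -1.4]
opening: 0.038
gripper_force: 30.0
```

Emit:
{"op": "step_arm", "data": {"rows": [[1,[0,0,0],[0,0,0]],[1,[0,0,0],[0,0,0]],[1,[0,0,0],[0,0,0]],[1,[0,0,0],[0,0,0]],[1,[0,0,0],[0,0,0]]]}}

```text
clock: 36.02
tool_pos: [0.6355, 0.188, 0.1318]
orientation: [-180.0, -0.0, -45.1]
force: [0.7, -0.3, -0.9]
opening: 0.0379
gripper_force: 30.0
```

```bash
python3 - <<'E'
from h import *
o=ctrl.get_obs();print(o['tool_pos'],o['orientation'])
im,m=snap('wrist','w11.png'); t=o['tool_pos']
print(proj(m,[t[0],t[1],t[2]+.0042])); x=np.array([.7071,-.7071,0])
for r in (-.020,-.011,.011,.020): print(r,proj(m,t+[0,0,.0042]+r*x))
cv2.imwrite('pics/w11c.png',cv2.resize(im[130:330,187:447,::-1],(780,600),interpolation=cv2.INTER_CUBIC))
E
```

```text
[0.63548707 0.18798418 0.13182069] [-1.79995743e+02 -1.14576978e-03 -4.50772099e+01]
[320.33253851 256.31496965]
-0.02 [320.28829321 292.62701546]
-0.011 [320.30787558 276.55579927]
0.011 [320.35804177 235.38449102]
0.02 [320.37956353 217.72161604]
```

View pics/w11c.png

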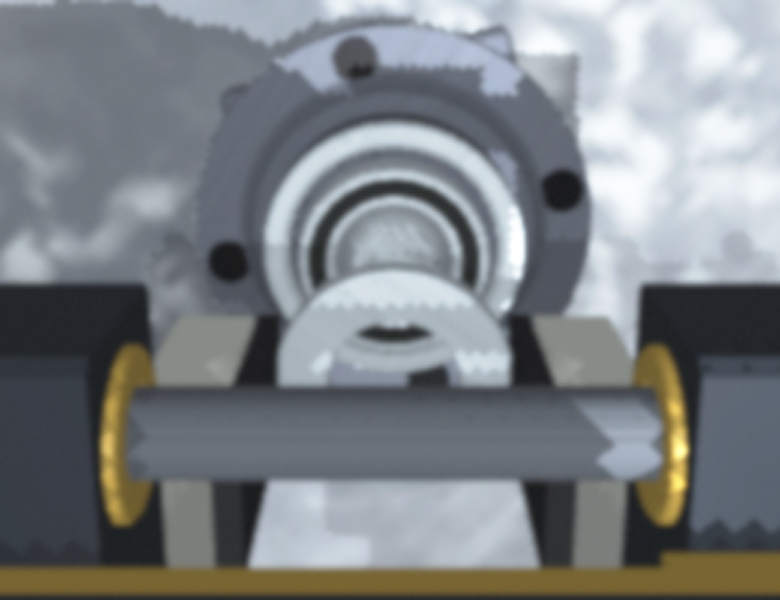

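The washer is level and close to centred. Lowering slowly over the thread.

Emit:
{"op": "step_arm", "data": {"rows": [[1,[0,0,-10],[0,0,0]],[1,[0,0,-20],[0,0,0]],[1,[0,0,-30],[0,0,0]],[1,[0,0,-36],[0,0,0]],[1,[0,0,-38],[0,0,0]]]}}

```text
clock: 36.48
tool_pos: [0.6345, 0.1875, 0.0914]
orientation: [179.8, 0.1, -45.1]
force: [-0.1, 0.2, 0.6]
opening: 0.0382
gripper_force: 30.0
```

Emit:
{"op": "step_arm", "data": {"rows": [[1,[0,0,0],[0,0,0]],[1,[0,0,0],[0,0,0]],[1,[0,0,0],[0,0,0]],[1,[0,0,0],[0,0,0]],[1,[0,0,0],[0,0,0]]]}}

```text
clock: 36.9
tool_pos: [0.6357, 0.1881, 0.0943]
orientation: [-180.0, -0.0, -45.1]
force: [-0.7, 0.8, -0.7]
opening: 0.0382
gripper_force: 30.0
```

Emit:
{"op": "step_arm", "data": {"rows": [[1,[0,0,-1],[0,0,0]],[1,[0,0,-3],[0,0,0]],[1,[0,0,-5],[0,0,0]],[1,[0,0,-7],[0,0,0]],[1,[0,0,-8],[0,0,0]]]}}

```text
clock: 37.32
tool_pos: [0.6353, 0.1879, 0.0853]
orientation: [180.0, 0.0, -45.1]
force: [0.1, -0.2, 0.1]
opening: 0.0381
gripper_force: 30.0
```

Emit:
{"op": "step_arm", "data": {"rows": [[1,[0,0,-1],[0,0,0]],[1,[0,0,-3],[0,0,0]],[1,[0,0,-5],[0,0,0]],[1,[0,0,-7],[0,0,0]],[1,[0,0,-8],[0,0,0]]]}}

```text
clock: 37.73
tool_pos: [0.6354, 0.1879, 0.0773]
orientation: [180.0, 0.0, -45.1]
force: [1.0, -0.3, 0.3]
opening: 0.0383
gripper_force: 30.0
```

Emit:
{"op": "step_arm", "data": {"rows": [[1,[0,0,-1],[0,0,0]],[1,[0,0,-2],[0,0,0]],[1,[0,0,-3],[0,0,0]],[1,[0,0,-4],[0,0,0]],[1,[0,0,-4],[0,0,0]]]}}

```text
clock: 38.15
tool_pos: [0.6354, 0.1879, 0.0735]
orientation: [180.0, 0.0, -45.1]
force: [-0.5, 0.5, -0.9]
opening: 0.038
gripper_force: 30.0
```

Emit:
{"op": "step_arm", "data": {"rows": [[1,[0,0,-0.5],[0,0,0]],[1,[0,0,-1],[0,0,0]],[1,[0,0,-1.5],[0,0,0]],[1,[0,0,-1.5],[0,0,0]],[1,[0,0,-1.5],[0,0,0]]]}}

```text
clock: 38.57
tool_pos: [0.6355, 0.188, 0.0723]
orientation: [180.0, -0.0, -45.1]
force: [-1.0, 0.2, -0.6]
opening: 0.038
gripper_force: 30.0
```

Emit:
{"op": "step_arm", "data": {"rows": [[0,[0,0,0],[0,0,0]],[0,[0,0,0],[0,0,0]],[0,[0,0,0],[0,0,0]],[0,[0,0,0],[0,0,0]],[0,[0,0,0],[0,0,0]]]}}

```text
clock: 38.98
tool_pos: [0.6355, 0.188, 0.0723]
orientation: [-180.0, -0.0, -45.1]
force: [-0.7, 0.7, 0.1]
opening: 0.066
gripper_force: 0.0
```

Emit:
{"op": "step_arm", "data": {"rows": [[0,[0,0,30],[0,0,0]],[0,[0,0,65],[0,0,0]],[0,[0,0,100],[0,0,0]],[0,[0,0,125],[0,0,0]],[0,[0,0,125],[0,0,0]]]}}

```text
clock: 39.4
tool_pos: [0.6385, 0.189, 0.2044]
orientation: [-179.5, -0.2, -45.0]
force: [0.3, 0.5, 0.9]
opening: 0.0875
gripper_force: 0.0
```

Emit:
{"op": "step_arm", "data": {"rows": [[0,[0,0,0],[0,0,0]],[0,[0,0,0],[0,0,0]],[0,[0,0,0],[0,0,0]],[0,[0,0,0],[0,0,0]],[0,[0,0,0],[0,0,0]]]}}

```text
clock: 39.82
tool_pos: [0.6351, 0.1878, 0.1961]
orientation: [179.9, 0.0, -45.1]
force: [-0.9, 0.7, -0.2]
opening: 0.0878
gripper_force: 0.0
```

```bash
python3 - <<'E'
from h import *
o=ctrl.get_obs();print(o['tool_pos'],o['orientation'])
im,m=snap('wrist','w12.png')
for r in ring(im,m,(.636,.1888),.076): print(*r)
p=proj(m,[.636,.189,.06]).astype(int); y0=max(p[1]-50,0);x0=p[0]-65
cv2.imwrite('pics/w12c.png',cv2.resize(im[y0:y0+100,x0:x0+130,::-1],(520,400),interpolation=cv2.INTER_CUBIC))
E
```

```text
[0.63512214 0.18778146 0.19607209] [ 1.79891093e+02  2.71054192e-02 -4.50830409e+01]
160 638.5 186.5 57.2
160 638.5 186.6 58.8
180 639.7 185.4 54.6
180 619.2 230.9 14.8
200 636.7 188.7 38.6
200 636.6 188.8 40.1
```

View pics/w12c.png

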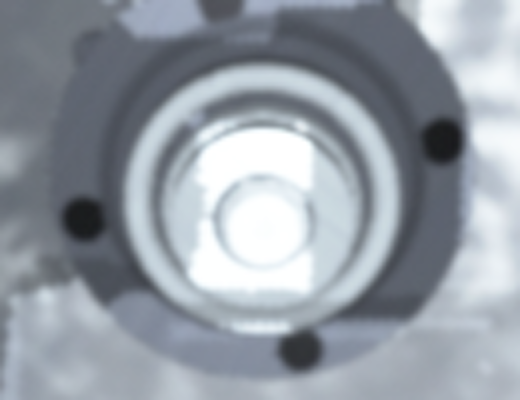

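The washer lies flat and centred round the thread: 40.1 mm circle at z = 76 mm, centre (636.6, 188.8). Everything is let go and the arm is clear, so I'm handing in.

```bash
python3 -c "
from plant import ctrl; print(ctrl.close_job())"
```

```text
the job is handed in; nothing more can be done
None
```

The job is handed in: large bearing, hub, small bearing and washer are seated on the axle by my last camera checks, the nut was left alone, and no verdict came back.

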